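# Roll a handle blank onto the centre line of the marking-out board

### The job

Ready the plain round handle blank for marking out: with your fingertips, roll it along the board until it lies along the long ruled centre line, centred over it, and push it endwise so that its far end sits against the stop cleat. Do not pick the blank up, and leave the turned handle and everything else where it is.

Things in the scene. Friction and masses are not known exactly. Their poses are not given: they have to be found in the camera images.
- board: white-faced marking-out board fixed to the bench, 320 (its x) x 460 (its y) x 12 mm. Origin: centre of its underside, on the bench top. x runs along the centre line, away from the robot, to the stop; y across; z up. The centre line is the one long dark ruled line, 2 mm wide, at y = 0, from the near edge to the stop; the short thin ticks across it are for later marking.
- line_end (a point): where the centre line meets the foot of the stop, on the board's upper face (board x 125, y 0, z 12 mm); axes as the board's. The stop is a wooden cleat along the whole far edge of the board, 25 mm thick, 18 mm high above the board, its near face at board x = 125 mm.
- blank: plain round cylinder of pale ash, 34 mm diameter, 150 mm long, about 95 g, square ends, lying loose on the board on either side of the centre line, 70 to 135 mm from it, roughly parallel to it (within 6 deg), far end 20 to 50 mm short of the stop. Origin: its centre, 17 mm above the board; x along its axis towards the stop. It rolls and coasts easily; its y and z turn with it.
- blank_far (a point): centre of the blank's far end face (the end towards the stop)
- blank_near (a point): centre of the blank's near end face (the end towards the robot)
- handle: bystander: finished turned chisel handle with a swollen profile and a brass ferrule, 34 mm at its thickest, 129 mm long, lying loose on the board on the other side of the line from the blank. Origin at about its middle, on its axis; x along its axis.
- sanding_block: bystander: cork block 45 x 62 x 28 mm on one of the board's two near corners. Origin: centre of its underside.
- tape: bystander: roll of paper tape, 60 mm across, 24 mm high, lying flat on the other near corner of the board. Origin: centre of its underside.
- glue: bystander: glue bottle, 52 mm across, 150 mm tall, on the bench left of the board. Origin: centre of its underside.
- mallet: bystander: joiner's mallet standing on its head (130 x 70 x 85 mm), handle up, 260 mm tall, on the bench right of the board. Origin: centre of its underside.
- try_square: bystander: try square lying flat on the bench right of the board, wooden stock 115 mm, steel blade 150 mm. Origin: under the middle of the stock.
- chisel: bystander: chisel lying on the bench left of the board, 270 mm long. Origin: on the bench under the ferrule; x towards the tip.
Mind the look-alikes: they are no part of the job. Leave any green or turquoise look-alike of the blank alone.

How it is judged:
On the way:
1. the blank has been rolled over, not dragged: turned more than 57 degrees about its own axis (angle between blank's own z axis and vertical above 1 rad), for 0.05 s.
At the end, for the whole second after the job is handed in: The blank lies still on the board, its axis over the centre line within 5 mm at both ends, its far end against the stop (gap under 3 mm), and the turned handle is within 15 mm of where it was (y of blank_far in the frame of board between -0.005 and 0.005 m and y of blank_near in the frame of board between -0.005 and 0.005 m and x of blank_far in the frame of board between 0.122 and 0.128 m and z of blank in the frame of board below 0.032 m and linear speed of blank below 0.01 m/s and angular speed of blank below 0.2 rad/s and distance of handle from where it was at the start of the episode below 0.015 m); the robot touches nothing.
It fails at once if the blank is lifted: its centre rises more than 10 mm above where it lies on the board (z of blank in the frame of board above 0.039 m).
It fails at once if the turned handle is shifted by more than 15 mm (distance of handle from where it was at the start of the episode above 0.015 m).
It fails at once if another bystander is shifted by more than 20 mm (distance of any of sanding_block, tape, glue, mallet, try_square, chisel from where it was at the start of the episode above 0.02 m).
It also fails if it takes over 64 s, if anything falls off the work surface, if the arm or the gripper's body presses on something with over 40 N, if the wrist force passes 120 N, or if a joint passes its speed limit or range.

### The arm

A 7-joint arm with a two-finger parallel gripper is mounted at the origin on the work surface. World frame = base frame: x ahead of the robot, y to its left, z up, the work surface at z = 0. Lengths are in m, angles in rad, forces in N, time in s.
With the tool pointing down it reaches from about 0.4 to 0.85 m from the base axis. Payload 10.4 kg.
Tool frame: the origin (TCP) lies between the finger pads; the fingertips stand tips_ahead ahead of it and the grasp point (between the pads) lies 11 mm behind it (tips_ahead is the distance from the TCP to the fingertips, in m); z points along the fingers, x is the direction in which the jaws open and shut, and the axes are right-handed (so a half turn about z gives the same grasp; the last joint's range is limited). The gripper opens to 87 mm and grips with 3 to 60 N. Pads are 19 mm wide; open, the fingers measure 117 mm over their backs; the gripper's body (75 mm by 190 mm) begins 51 mm behind the grasp point.
Start: joints at [1.323, 0.332, -0.065, 1.46, 0.022, 1.35, -0.088], TCP at [0.139, -0.609, 0.197] pointing down, gripper open.
Joint ranges: [-2.6, 2.6], [-0.5, 2.12], [-1.47, 1.34], [0.16, 2.42], [-1.27, 4.41], [0.06, 2.06], [-2.6, 2.6]. Speed limits (rad/s): [2.22, 2.22, 2.79, 2.79, 3.14, 3.14, 3.14].

### API

Orientations are given as a unit quaternion [x, y, z, w].
In Python, from bench import read_state, camera, close_job, tips_ahead gives the robot as it stands.
- The arm moves only by the tool arm_command, never from a script. Its argument "commands" is a list that holds one entry, the list of rows, each a list of 7 numbers: the turn, a rotation vector about the tool's x, y, z in rad, then the shift along the tool's x, y, z in m, then the opening in per cent of the stroke, from 0 (shut) to 100 (fully open). In form: [[[rx, ry, rz, x, y, z, claw], ...]]. A call has 1 to 20 rows; each row shifts and turns the commanded pose from where the row before left it, along the tool's axes as they then stand; what a row does not reach is not made up. A row lasts 1/8 s, in which the tool goes at most 62.5 mm and 10.7 degrees, less where a joint would pass 70% of its speed; a pose out of reach is approached as far as the arm can. A call with a gripper value outside its range is refused whole. The fingers move at their own pace and stop on an object; "newtons" is the grip in N (left out, the last holds). Time passes only in rows, so rows that do not move let the fingers close. It gives the time, the measured TCP pose, the force and the opening at its end, in the units of the state.
- read_state(): the state, without advancing time (a new reading comes with each control period).
- camera(name): name is "scene" or "top"; returns a dict with "frame" (384x512x3 uint8, red, green, blue), "vfov" (degrees; the focal length in pixels is half the picture's height over the tangent of half this angle, whatever the lens; pixels are square), "cx", "cy" (the principal point, pixels), "R" (3x3) and "t" (3): a world point X has camera coordinates R X + t. Camera axes: x right, y down, z forward; pixel columns grow to the right and rows downward; lengths in m; the calibration is good to about 2 mm. A picture is of the moment at which its call begins. There is no depth.
- close_job(): hands the job in, once; it reports no verdict.
The state is a dict: "time": time; "joint_positions": joint angles; "joint_vel": joint speeds; "joint_torque": joint torques, N m; "ee_pos": TCP position; "eef_rot": TCP orientation; "ft_force": force on the tool from outside, world axes, zero at the start; "torque": the same for the moment, N m; "width": finger opening in m.
Only numpy, scipy, OpenCV 4.12 (cv2) and the standard library are available. Lean on these libraries where they do the work, as an engineer would, in place of code of your own. Each camera call takes 0.05 s, during which the arm holds its last target.

## Working session

There is one attempt and no reset: what is moved stays moved. The work goes in short steps, Python scripts to look and compute and a tool call to move; the robot and the scene stay as the last step left them, time stands still between calls to the robot, and variables do not carry over. Pictures are saved under pics/ and viewed, and the job is handed in when it is done.

Besides the shell and the picture viewer there is one more tool, called after "Request:" as name([rows], argument=value, ...), one row to a line, values as JSON. arm_command: Moves the arm, as the interface text tells. Its arguments: {"type":"object","properties":{"commands":{"type":"array"},"newtons":{"type":"number"}},"required":["commands"]}

```bash
mkdir -p pics; ls; python3 - <<'E'
from bench import read_state, camera, tips_ahead
import cv2
print(tips_ahead, read_state())
for n in("scene","top"):
    c=camera(n);print(n,c["vfov"],c["cx"],c["cy"],c["R"],c["t"])
    cv2.imwrite(f"pics/{n}0.png",c["frame"][:,:,::-1])
E
```

```text
pics
0.008 {'time': 0.0, 'joint_positions': array([ 1.32339244,  0.33287945, -0.06467396,  1.46092397,  0.0216235 ,
        1.34989193, -0.08849977]), 'joint_vel': array([-2.60679480e-04, -3.71611120e-05, -1.35488339e-04, -6.80961794e-04,
       -4.58223850e-04,  2.21190215e-04,  6.66176816e-04]), 'joint_torque': array([-5.72412773e-04, -6.23252821e+01,  2.44193774e-02, -3.89898384e+01,
       -6.14188076e-02,  3.97506205e-02,  1.48366726e-04]), 'ee_pos': array([ 0.13919944, -0.60887884,  0.19645746]), 'eef_rot': array([ 7.81957783e-01, -6.23330997e-01, -5.78546777e-04, -4.00042604e-04]), 'ft_force': array([ 0.04320883, -0.12856163, -0.47747754]), 'torque': array([ 0.00942336,  0.03598673, -0.00018417]), 'width': 0.08699112719020739}
scene 56.77184461651589 250.0717889642034 191.29071931266844 [[-0.60186287  0.79857254 -0.00655613]
 [ 0.46782521  0.34591023 -0.8133177 ]
 [-0.64722535 -0.49257285 -0.58178289]] [ 0.33871235 -0.21897478  1.46865   ]
top 52.963693592516215 256.19908705321086 188.97552322922672 [[ 6.64122098e-04 -9.99998826e-01 -1.38083701e-03]
 [-9.83699606e-01 -4.04996209e-04 -1.79819132e-01]
 [ 1.79818362e-01  1.47775069e-03 -9.83698721e-01]] [0.00912821 0.52788974 1.16670435]
```

View pics/top0.png

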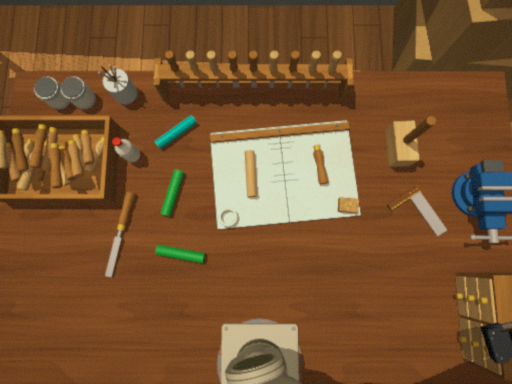

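View pics/scene0.png

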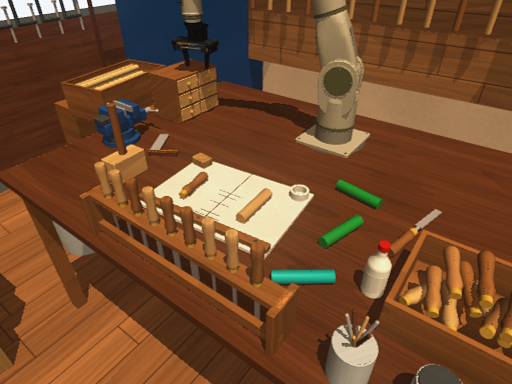

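```bash
python3 - <<'E'
import cv2
a=cv2.imread("pics/top0.png")
cv2.imwrite("pics/top0c.png",cv2.resize(a[90:260,170:370],None,fx=4,fy=3.5*8/7*0.875,interpolation=cv2.INTER_CUBIC)) if 0 else cv2.imwrite("pics/top0c.png",cv2.resize(a[85:235,160:360],None,fx=4,fy=4,interpolation=cv2.INTER_CUBIC))
E
```

```text
(no output)
```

View pics/top0c.png

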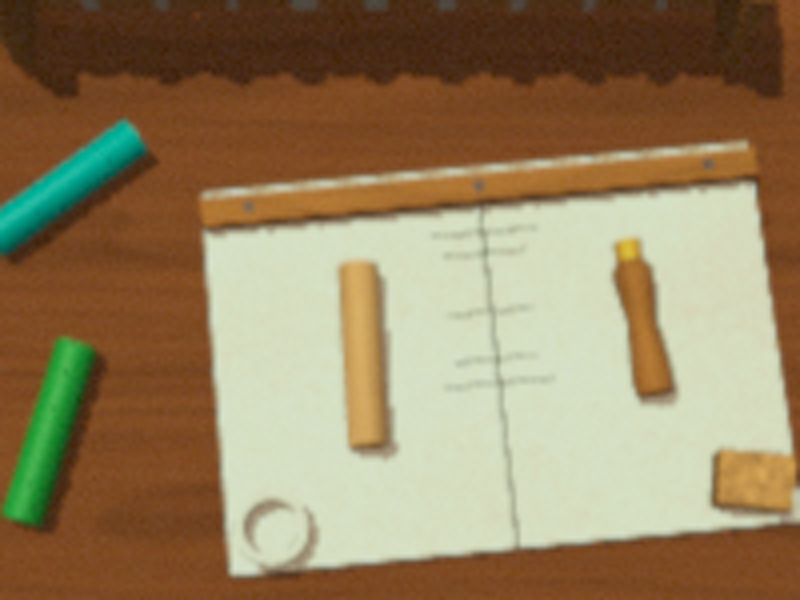

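The blank is the pale cylinder at about (250,174) in the top view, on the left half of the board. The turned handle with the ferrule is at (321,164). The green and turquoise rods at (172,192), (181,254) and (176,132) lie off the board and are look-alikes to leave alone. In the enlarged crop only the pale one is plain, about 150 mm long and on the board.

```bash
cat > h.py <<'E'
import numpy as np, cv2
from bench import camera, read_state
def ray(c,u,v,z):
    f=c["frame"].shape[0]/2/np.tan(np.radians(c["vfov"])/2)
    R=np.array(c["R"]);t=np.array(c["t"]);C=-R.T@t
    d=R.T@np.array([(u-c["cx"])/f,(v-c["cy"])/f,1.])
    return C+d*(z-C[2])/d[2]
def proj(c,P):
    f=c["frame"].shape[0]/2/np.tan(np.radians(c["vfov"])/2)
    p=(np.array(c["R"])@np.atleast_2d(P).T).T+np.array(c["t"])
    return np.c_[p[:,0]/p[:,2]*f+c["cx"],p[:,1]/p[:,2]*f+c["cy"]]
E
python3 - <<'E'
from h import *
c=camera("top");k=lambda x,y:((x-1.5)/4+160,(y-1.5)/4+85)
print("C",-np.array(c["R"]).T@c["t"])
P={n:ray(c,*k(x,y),z) for n,x,y,z in [("lineFar",482,207,.012),("lineNear",518,548,.012),("NL",231,576,.012),("FLface",204,231,.012),("FRface",755,183,.012),("bFarTop",358,262,.029),("bNear",367,445,.029),("hFerr",628,240,.025),("hNear",655,395,.025)]}
for n in P: print(n,P[n].round(4))
a=P["lineFar"]-P["lineNear"];print("line len (285)",np.hypot(*a[:2]),"yaw",np.degrees(np.arctan2(a[1],a[0])))
b=P["FLface"]-P["FRface"];print("stop len 460",np.hypot(*b[:2]),"yaw",np.degrees(np.arctan2(-b[0],b[1])))
d=P["bFarTop"]-P["bNear"];print("blank",np.hypot(*d[:2]),"yaw",np.degrees(np.arctan2(d[1],d[0])))
E
```

```text
C [0.30948401 0.0076179  1.24262286]
lineFar [ 0.7125 -0.0701  0.012 ]
lineNear [ 0.4284 -0.0958  0.012 ]
NL [0.4059 0.1331 0.012 ]
FLface [0.6917 0.1609 0.012 ]
FRface [ 0.7334 -0.2981  0.012 ]
bFarTop [0.6601 0.0326 0.029 ]
bNear [0.5089 0.0248 0.029 ]
hFerr [ 0.68   -0.1887  0.025 ]
hNear [ 0.5505 -0.2068  0.025 ]
line len (285) 0.28523666124293673 yaw 5.185647176785961
stop len 460 0.46082613977440995 yaw 5.197291627367161
blank 0.15138226046584838 yaw 2.945501022406132
```

Measured values match the given sizes: line 285 mm, stop 461 mm, blank 151 mm. The board yaw is 5.2°, the blank lies 110 mm left of the line, and its gap to the stop is about 44 mm. My plan is to straddle the blank with the jaws across the board, tap and roll it to the line inside the cage, then square it and slide it to the stop. First I hover above it.

Request:
arm_command([
  [[0, 0, 0.134, 0, 0, 0, 100], [0, 0, 0, -0.0313, -0.0264, 0, 100], [0, 0, 0, -0.0313, -0.0264, 0, 100], [0, 0, 0, -0.0313, -0.0264, 0, 100], [0, 0, 0, -0.0313, -0.0264, 0, 100], [0, 0, 0, -0.0313, -0.0264, 0, 100], [0, 0, 0, -0.0313, -0.0264, 0, 100], [0, 0, 0, -0.0313, -0.0264, 0, 100], [0, 0, 0, -0.0313, -0.0264, 0, 100], [0, 0, 0, -0.0313, -0.0264, 0, 100], [0, 0, 0, -0.0313, -0.0264, 0, 100], [0, 0, 0, -0.0313, -0.0264, 0, 100], [0, 0, 0, -0.0313, -0.0264, 0, 100], [0, 0, 0, -0.0313, -0.0264, 0, 100], [0, 0, 0, -0.0313, -0.0264, 0, 100], [0, 0, 0, -0.0313, -0.0264, 0, 100], [0, 0, 0, -0.0313, -0.0264, 0, 100], [0, 0, 0, -0.0313, -0.0264, 0, 100], [0, 0, 0, -0.0313, -0.0264, 0, 100], [0, 0, 0, -0.0313, -0.0264, 0, 100]],
])

```text
time: 2.65
ee_pos: [0.5855, 0.0294, 0.197]
eef_rot: [0.738, -0.674, -0.0, 0.0]
ft_force: [0.4, -0.0, 0.8]
width: 0.0871
```

```bash
cat >> h.py <<'E'
L=np.array([.7125,-.0701,.012]);A=np.radians(5.19);ex=np.array([np.cos(A),np.sin(A),0]);ey=np.array([-np.sin(A),np.cos(A),0])
def bd(P): d=np.array(P)-L; return np.array([d@ex,d@ey,d[2]]).round(4)  # x from stop, y from line, z over board face
def st():
    from scipy.spatial.transform import Rotation as Ro
    s=read_state();R=Ro.from_quat(s["eef_rot"]).as_matrix()
    print("t",round(s["time"],2),"board",bd(s["ee_pos"]),"xaxis in board(x,y)",(R[:,0]@ex).round(4),(R[:,0]@ey).round(4),"z",R[:,2].round(4),"F",np.round(s["ft_force"],1),"w",round(s["width"],4))
def snap(n,name,box=None,s=4):
    c=camera(n);f=c["frame"][:,:,::-1]
    if box: x0,y0,x1,y1=box;f=cv2.resize(f[y0:y1,x0:x1],None,fx=s,fy=s,interpolation=cv2.INTER_CUBIC)
    cv2.imwrite("pics/"+name+".png",f);return c
E
python3 - <<'E'
from h import *
st();snap("scene","s1");st()
E
```

```text
t 2.65 board [-0.1175  0.1105  0.185 ] xaxis in board(x,y) -0.0002 -1.0 z [-3.e-04 -2.e-04 -1.e+00] F [ 0.4 -0.   0.8] w 0.0871
t 2.7 board [-0.1156  0.1161  0.1848] xaxis in board(x,y) 0.0047 -1.0 z [ 5.0e-04  3.1e-03 -1.0e+00] F [-3.1  2.4 -0.8] w 0.087
```

View pics/s1.png

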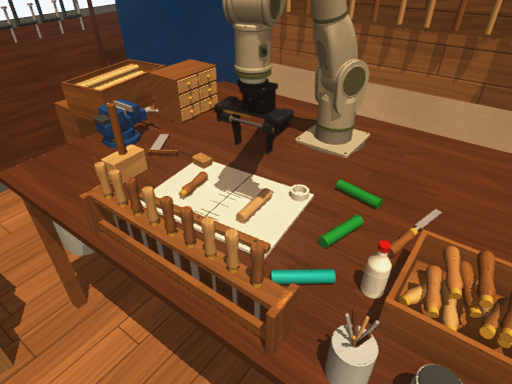

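Request:
arm_command([
  [[0, 0, 0, 0, 0, 0, 100], [0, 0, 0, 0, 0, 0.03, 100], [0, 0, 0, 0, 0, 0.03, 100], [0, 0, 0, 0, 0, 0.03, 100], [0, 0, 0, 0, 0, 0.02, 100], [0, 0, 0, 0, 0, 0, 100], [0, 0, 0, 0, 0, 0, 100]],
])

```text
time: 3.58
ee_pos: [0.5856, 0.0283, 0.0884]
eef_rot: [0.738, -0.674, 0.001, -0.0]
ft_force: [0.2, -0.7, -0.2]
width: 0.087
```

```bash
python3 - <<'E'
from h import *
st();c=snap("scene","s2",(150,100,350,250),4);st()
print("tcp px in crop",(proj(c,read_state()["ee_pos"])-[150,100])*4, "line far/near",(proj(c,[L,L-.285*ex])-[150,100])*4,
 "blank ends",(proj(c,[L+.110*ey-.0436*ex+[0,0,.017],[.5089,.0248,.029]])-[150,100])*4)
E
```

```text
t 3.58 board [-0.1175  0.1095  0.0764] xaxis in board(x,y) -0.0001 -1.0 z [ 1.5e-03 -1.0e-04 -1.0e+00] F [ 0.2 -0.7 -0.2] w 0.087
t 3.62 board [-0.1173  0.1096  0.0766] xaxis in board(x,y) -0.0 -1.0 z [ 1.9e-03 -1.0e-04 -1.0e+00] F [ 0.5  0.  -0.5] w 0.087
tcp px in crop [[411.75216125 355.22531666]] line far/near [[199.57712464 475.48077193]
 [404.98010891 294.34855108]] blank ends [[358.21646295 475.28182769]
 [466.90518222 370.40363998]]
```

View pics/s2.png

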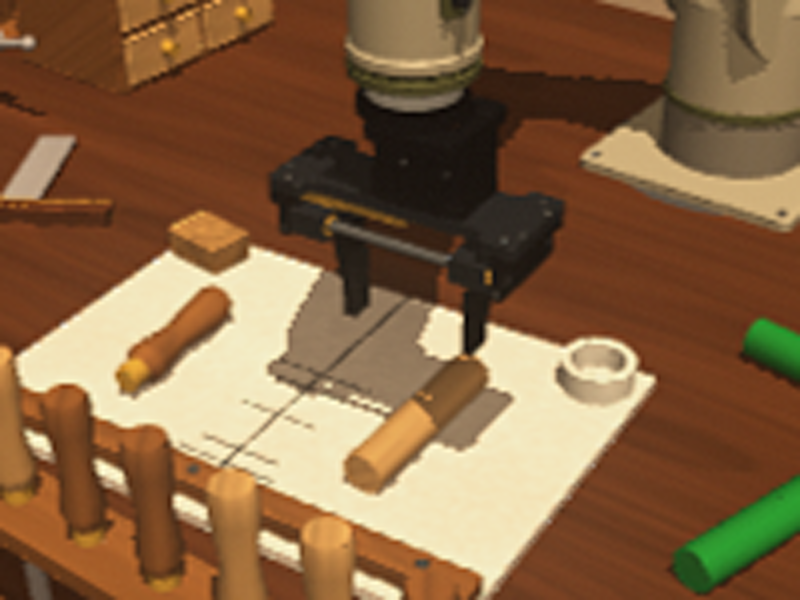

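The crop shows the jaws straddling the blank: far face at about (362,470), near end at about (472,370) and the line's near end at (405,300). All three match the projections from the top view. I'll lower the fingers around it.

Request:
arm_command([
  [[0, 0, 0, 0, 0, 0.025, 100], [0, 0, 0, 0, 0, 0.025, 100], [0, 0, 0, 0, 0, 0.014, 100], [0, 0, 0, 0, 0, 0, 100], [0, 0, 0, 0, 0, 0, 100]],
])

```text
time: 4.25
ee_pos: [0.5858, 0.0286, 0.0244]
eef_rot: [0.738, -0.674, 0.001, -0.001]
ft_force: [-0.2, -0.7, 0.1]
width: 0.0872
```

```bash
python3 - <<'E'
from h import *
st();c=snap("scene","s3",(150,100,350,250),4);c=snap("top","t3",(160,85,360,235),4)
E
```

```text
t 4.25 board [-0.1173  0.1097  0.0124] xaxis in board(x,y) 0.0002 -1.0 z [ 0.0016  0.     -1.    ] F [-0.2 -0.7  0.1] w 0.0872
```

View pics/s3.png

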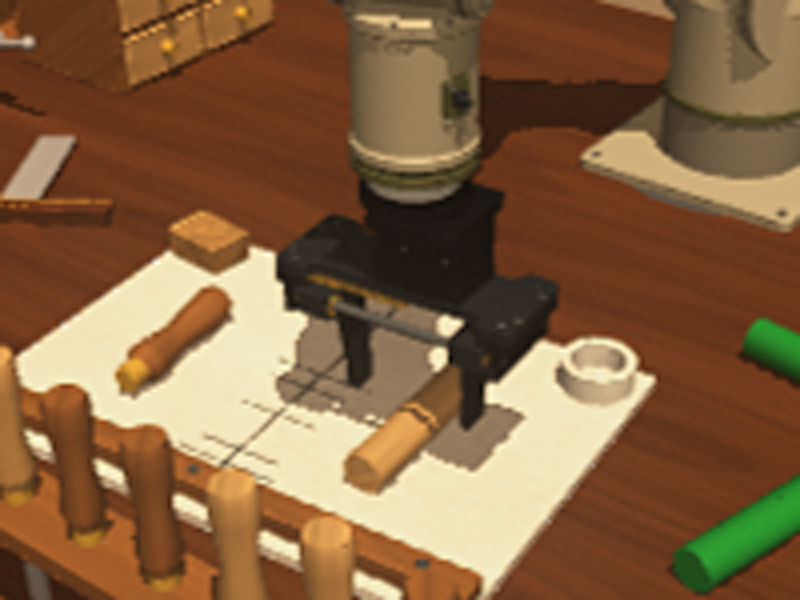

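View pics/t3.png

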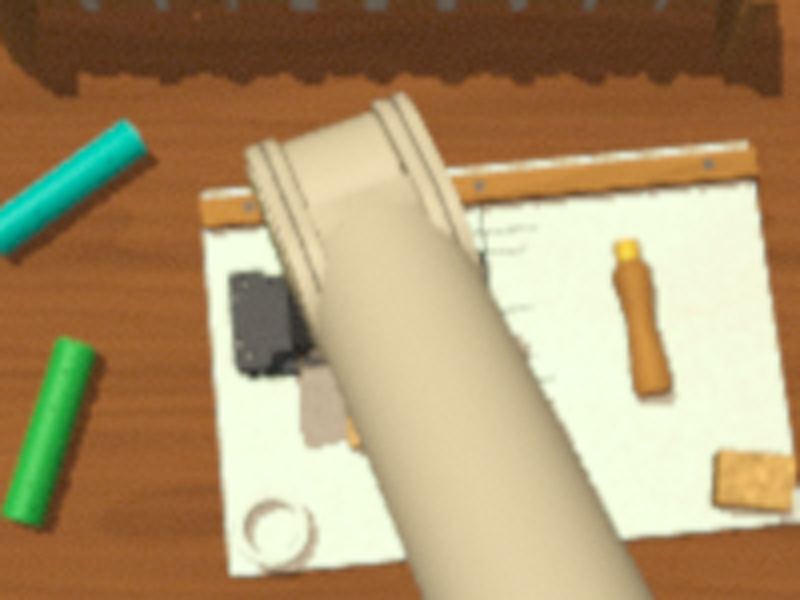

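Jaws are down around the blank, with a finger at (470,410) on its outer side and one at (355,370) on its inner side. I give it a gentle tap towards the line, then stop so that free coasting shows whether it rolls.

Request:
arm_command([
  [[0, 0, 0, 0.012, 0, 0, 100], [0, 0, 0, 0.012, 0, 0, 100], [0, 0, 0, 0.012, 0, 0, 100], [0, 0, 0, 0.012, 0, 0, 100], [0, 0, 0, 0, 0, 0, 100], [0, 0, 0, 0, 0, 0, 100]],
])

```text
time: 5.1
ee_pos: [0.5893, -0.0189, 0.0232]
eef_rot: [0.739, -0.674, -0.0, -0.0]
ft_force: [-0.2, 0.5, 0.5]
width: 0.0871
```

```bash
python3 - <<'E'
from h import *
st();c=snap("scene","s4",(150,100,350,250),4);st()
y=0.110
for yy in(.11,.10,.09,.08,.07,.06,.05,.04):print(yy,((proj(c,L+yy*ey-.044*ex+np.array([0,0,.017]))-[150,100])*4).round())
E
```

```text
t 5.1 board [-0.1181  0.0621  0.0112] xaxis in board(x,y) 0.0005 -1.0 z [ 0.e+00  3.e-04 -1.e+00] F [-0.2  0.5  0.5] w 0.0871
t 5.15 board [-0.1181  0.0623  0.0113] xaxis in board(x,y) 0.0009 -1.0 z [ 1.e-04  3.e-04 -1.e+00] F [-0.7 -0.6 -0.5] w 0.0868
0.11 [[359. 475.]]
0.1 [[347. 470.]]
0.09 [[335. 466.]]
0.08 [[324. 461.]]
0.07 [[312. 456.]]
0.06 [[301. 452.]]
0.05 [[289. 447.]]
0.04 [[278. 443.]]
```

View pics/s4.png

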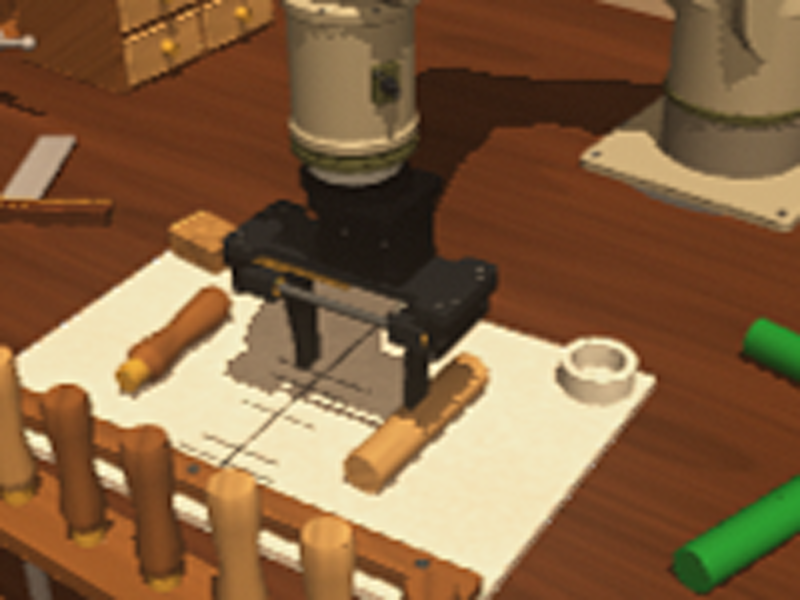

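The blank did not move: its far face is still at (362,470), and the finger at (415,395) appears in front of or above it with no force. So the fingertips are not where I assumed. I compare the predicted and seen gripper positions.

```bash
python3 - <<'E'
from h import *
c=camera("scene");t=camera("top")
pt=lambda P:((proj(c,P)-[150,100])*4).round()[0]
pp=lambda P:((proj(t,P)-[160,85])*4).round()[0]
T3=np.array([.5858,.0286,.0244]);T4=np.array([.5893,-.0189,.0232]);T2=np.array([.5856,.0283,.0884])
z=np.array([0,0,1.])
for n,T in(("s2",T2),("s3",T3),("s4",T4)):
  for s in(-1,1):
    for h in(-.008,.011,.03): print(n,"fing",'in' if s<0 else 'out',h,[pt(T+s*d*ey+h*z) for d in(.0435,.0585)])
print("top body corners, z=.09/.13")
for h in(.065,.10,.13):
  for dx in(-.0375,.0375):print(h,dx,pp(T3+.095*ey+dx*ex+h*z))
E
```

```text
s2 fing in -0.008 [array([361., 346.]), array([345., 340.])]
s2 fing in 0.011 [array([361., 325.]), array([344., 319.])]
s2 fing in 0.03 [array([360., 303.]), array([343., 297.])]
s2 fing out -0.008 [array([464., 383.]), array([482., 389.])]
s2 fing out 0.011 [array([465., 361.]), array([483., 367.])]
s2 fing out 0.03 [array([465., 339.]), array([484., 345.])]
s3 fing in -0.008 [array([363., 416.]), array([347., 409.])]
s3 fing in 0.011 [array([363., 396.]), array([346., 390.])]
s3 fing in 0.03 [array([362., 375.]), array([346., 369.])]
s3 fing out -0.008 [array([463., 453.]), array([480., 460.])]
s3 fing out 0.011 [array([463., 433.]), array([481., 440.])]
s3 fing out 0.03 [array([463., 412.]), array([482., 419.])]
s4 fing in -0.008 [array([313., 397.]), array([297., 391.])]
s4 fing in 0.011 [array([312., 377.]), array([296., 371.])]
s4 fing in 0.03 [array([311., 357.]), array([295., 351.])]
s4 fing out -0.008 [array([408., 433.]), array([425., 439.])]
s4 fing out 0.011 [array([408., 413.]), array([425., 419.])]
s4 fing out 0.03 [array([408., 392.]), array([425., 399.])]
top body corners, z=.09/.13
0.065 -0.0375 [240. 391.]
0.065 0.0375 [233. 296.]
0.1 -0.0375 [236. 381.]
0.1 0.0375 [228. 284.]
0.13 -0.0375 [232. 373.]
0.13 0.0375 [224. 273.]
```

```bash
python3 - <<'E'
from h import *
st();snap("scene","s5",(190,150,270,225),8); snap("top","t5",(160,85,360,235),4)
E
```

```text
t 5.25 board [-0.1181  0.0623  0.0113] xaxis in board(x,y) 0.0011 -1.0 z [ 1.e-04  2.e-04 -1.e+00] F [ 0.1 -0.8 -0.4] w 0.087
```

View pics/s5.png

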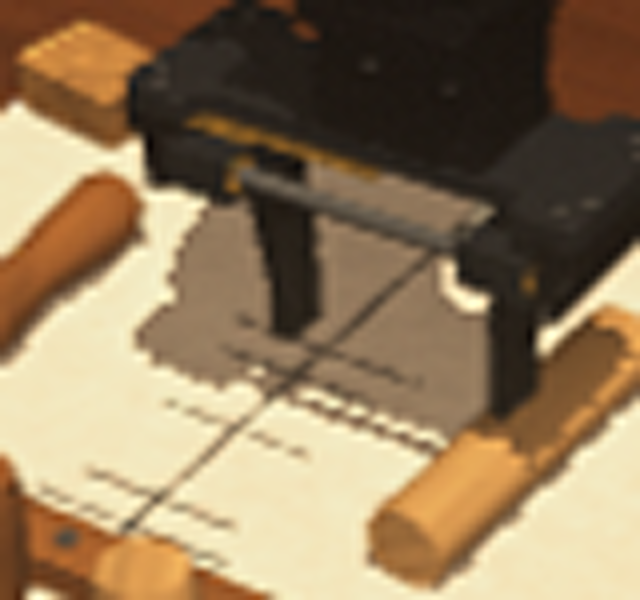

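View pics/t5.png

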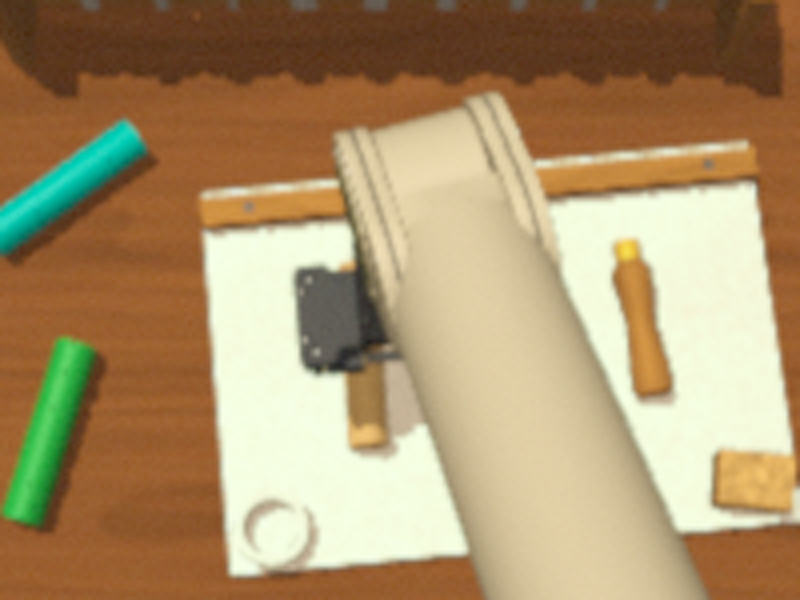

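Both fingers appear about 27 mm higher than the pose plus tips_ahead implies, in s2, s3 and s4 alike, while their horizontal positions agree. That explains why the finger passed over the blank. I'll move back to straddle it and lower gradually, watching force and picture.

Request:
arm_command([
  [[0, 0, 0, -0.016, 0, 0, 100], [0, 0, 0, -0.016, 0, 0, 100], [0, 0, 0, -0.016, 0, 0, 100], [0, 0, 0, 0, 0, 0, 100], [0, 0, 0, 0, 0, 0.008, 100], [0, 0, 0, 0, 0, 0.008, 100], [0, 0, 0, 0, 0, 0, 100], [0, 0, 0, 0, 0, 0, 100]],
])

```text
time: 6.35
ee_pos: [0.585, 0.0282, 0.0072]
eef_rot: [0.738, -0.674, -0.0, 0.0]
ft_force: [-0.3, 0.8, 0.0]
width: 0.0869
```

```bash
python3 - <<'E'
from h import *
st();c=snap("scene","s6",(190,150,290,225),8);st()
T=read_state()["ee_pos"];q=lambda P:((proj(c,P)-[190,150])*8).round()[0]
for s in(-1,1):
  for h in(-.008,.012,.018,.024): print(s,h,q(T+s*.051*ey+np.array([0,0,h])))
E
```

```text
t 6.35 board [-0.1181  0.1094 -0.0048] xaxis in board(x,y) -0.0002 -1.0 z [-1.e-04 -0.e+00 -1.e+00] F [-0.3  0.8  0. ] w 0.0869
t 6.4 board [-0.118   0.1095 -0.0047] xaxis in board(x,y) -0.0001 -1.0 z [ 2.e-04 -1.e-04 -1.e+00] F [ 0.3 -0.5 -0.4] w 0.0866
-1 -0.008 [392. 459.]
-1 0.012 [391. 418.]
-1 0.018 [390. 405.]
-1 0.024 [390. 393.]
1 -0.008 [622. 547.]
1 0.012 [623. 505.]
1 0.018 [624. 493.]
1 0.024 [624. 480.]
```

View pics/s6.png

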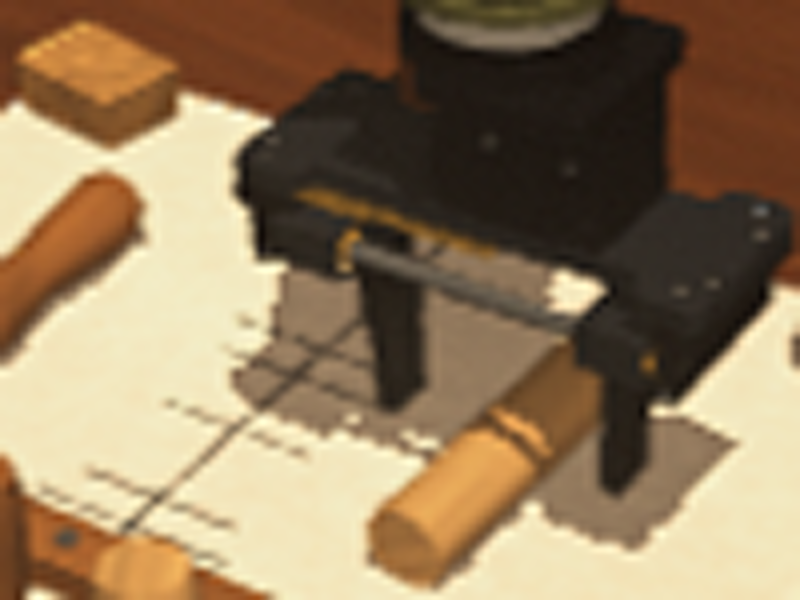

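Request:
arm_command([
  [[0, 0, 0, 0, 0, 0.004, 100], [0, 0, 0, 0, 0, 0.004, 100], [0, 0, 0, 0, 0, 0, 100], [0, 0, 0, 0, 0, 0, 100]],
])

```text
time: 6.9
ee_pos: [0.585, 0.0285, -0.0007]
eef_rot: [0.738, -0.674, 0.0, 0.0]
ft_force: [0.2, -0.5, 0.7]
width: 0.0868
```

```bash
python3 - <<'E'
from h import *
st();c=snap("scene","s7",(190,150,290,225),8);st()
T=read_state()["ee_pos"];q=lambda P:((proj(c,P)-[190,150])*8).round()[0]
b=np.array([T[0],T[1],.012])
for s in(-1,1): print("board under front edge of finger",[q(b+s*d*ey+.0095*ex) for d in(.0435,.0585)])
E
```

```text
t 6.9 board [-0.1181  0.1097 -0.0127] xaxis in board(x,y) 0.0003 -1.0 z [ 0. -0. -1.] F [ 0.2 -0.5  0.7] w 0.0868
t 6.95 board [-0.1181  0.1097 -0.0127] xaxis in board(x,y) 0.0002 -1.0 z [ 1.e-04 -0.e+00 -1.e+00] F [0.2 0.6 0.5] w 0.087
board under front edge of finger [array([395., 452.]), array([362., 440.])]
board under front edge of finger [array([593., 528.]), array([629., 542.])]
```

View pics/s7.png

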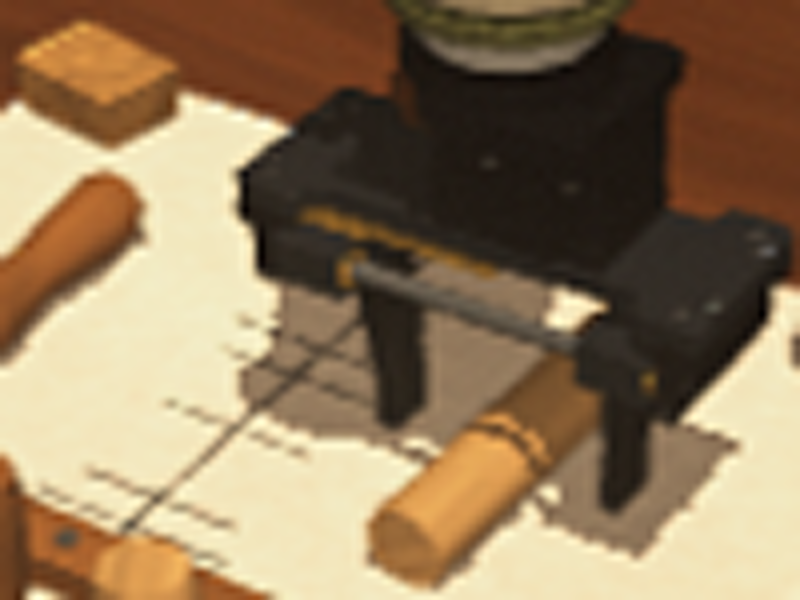

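Request:
arm_command([
  [[0, 0, 0, 0, 0, 0.003, 100], [0, 0, 0, 0, 0, 0.002, 100], [0, 0, 0, 0, 0, 0, 100], [0, 0, 0, 0.012, 0, 0, 100], [0, 0, 0, 0.012, 0, 0, 100], [0, 0, 0, 0.01, 0, 0, 100], [0, 0, 0, 0.01, 0, 0, 100], [0, 0, 0, 0, 0, 0, 100], [0, 0, 0, 0, 0, 0, 100], [0, 0, 0, 0, 0, 0, 100]],
])

```text
time: 8.2
ee_pos: [0.5889, -0.0147, -0.0057]
eef_rot: [0.739, -0.674, -0.0, -0.0]
ft_force: [-1.4, 0.5, 0.1]
width: 0.0871
```

```bash
python3 - <<'E'
from h import *
st();c=snap("scene","s8",(190,150,290,225),8);st()
for yy in(.11,.10,.09,.08,.07,.06,.05,.04):print(yy,((proj(c,L+yy*ey-.044*ex+np.array([0,0,.017]))-[190,150])*8).round())
E
```

```text
t 8.2 board [-0.1181  0.0663 -0.0177] xaxis in board(x,y) 0.0011 -1.0 z [ 1.e-04  2.e-04 -1.e+00] F [-1.4  0.5  0.1] w 0.0871
t 8.25 board [-0.1181  0.0662 -0.0177] xaxis in board(x,y) 0.001 -1.0 z [ 0.e+00  1.e-04 -1.e+00] F [ 0.2 -0.3  0.2] w 0.0869
0.11 [[397. 550.]]
0.1 [[374. 541.]]
0.09 [[350. 531.]]
0.08 [[327. 522.]]
0.07 [[304. 513.]]
0.06 [[282. 504.]]
0.05 [[259. 495.]]
0.04 [[237. 486.]]
```

View pics/s8.png

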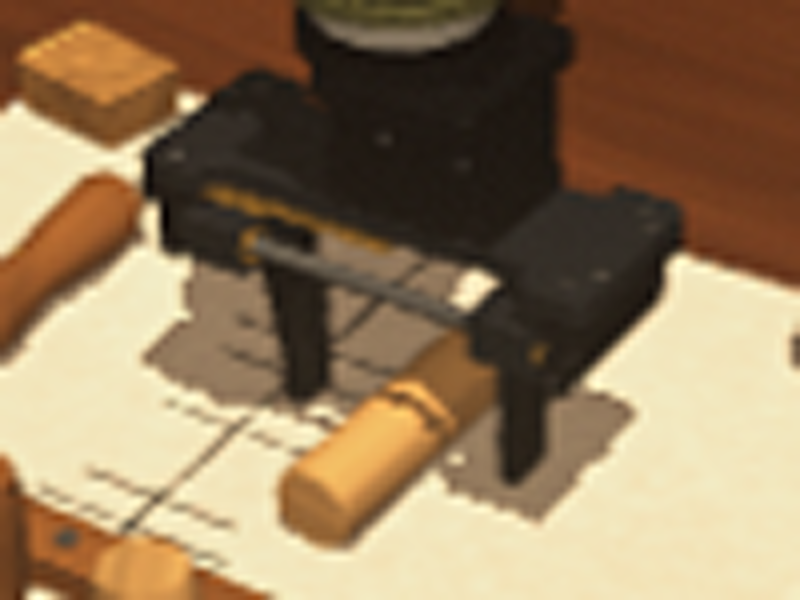

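The blank's far face is now at about (315,508), y ≈ 73 mm, roughly 20 mm clear of the pushing finger. So it rolls freely. I continue until the TCP is over the line.

Request:
arm_command([
  [[0, 0, 0, 0.01, 0, 0, 100], [0, 0, 0, 0.01, 0, 0, 100], [0, 0, 0, 0.009, 0, 0, 100], [0, 0, 0, 0.008, 0, 0, 100], [0, 0, 0, 0.008, 0, 0, 100], [0, 0, 0, 0.007, 0, 0, 100], [0, 0, 0, 0.005, 0, 0, 100], [0, 0, 0, 0.005, 0, 0, 100], [0, 0, 0, 0.004, 0, 0, 100], [0, 0, 0, 0, 0, 0, 100], [0, 0, 0, 0, 0, 0, 100], [0, 0, 0, 0, 0, 0, 100]],
])

```text
time: 9.75
ee_pos: [0.5949, -0.0808, -0.0057]
eef_rot: [0.739, -0.674, 0.0, -0.0]
ft_force: [-0.2, 0.7, -0.2]
width: 0.087
```

```bash
python3 - <<'E'
from h import *
st();c=snap("scene","s9",(170,140,270,215),8);st()
for yy in(.04,.03,.02,.01,0,-.01,-.02):print(yy,((proj(c,L+yy*ey-.044*ex+np.array([0,0,.017]))-[170,140])*8).round())
E
```

```text
t 9.75 board [-1.18e-01 -1.00e-04 -1.77e-02] xaxis in board(x,y) 0.0006 -1.0 z [ 1.e-04 -0.e+00 -1.e+00] F [-0.2  0.7 -0.2] w 0.087
t 9.8 board [-1.181e-01 -1.000e-04 -1.770e-02] xaxis in board(x,y) 0.0005 -1.0 z [ 0.  0. -1.] F [ 0.1  0.8 -0.1] w 0.0872
0.04 [[397. 566.]]
0.03 [[374. 557.]]
0.02 [[352. 548.]]
0.01 [[331. 539.]]
0 [[309. 531.]]
-0.01 [[288. 522.]]
-0.02 [[266. 513.]]
```

View pics/s9.png

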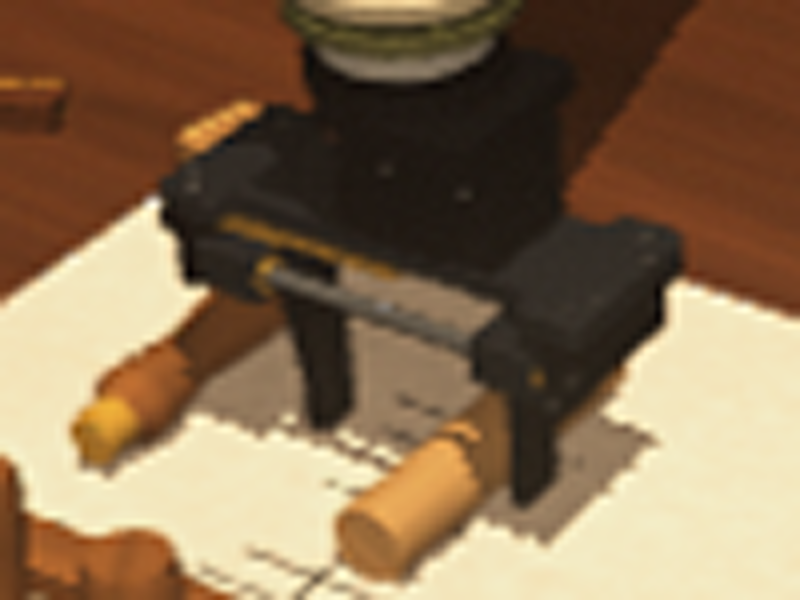

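The blank's far face is now at about (370,542), y ≈ +24 mm, inside the cage. I close the jaws gradually over the line so the outer finger rolls it to the centre.

Request:
arm_command([
  [[0, 0, 0, 0, 0, 0, 94], [0, 0, 0, 0, 0, 0, 88], [0, 0, 0, 0, 0, 0, 82], [0, 0, 0, 0, 0, 0, 76], [0, 0, 0, 0, 0, 0, 70], [0, 0, 0, 0, 0, 0, 64], [0, 0, 0, 0, 0, 0, 58], [0, 0, 0, 0, 0, 0, 53], [0, 0, 0, 0, 0, 0, 49], [0, 0, 0, 0, 0, 0, 46], [0, 0, 0, 0, 0, 0, 43], [0, 0, 0, 0, 0, 0, 43], [0, 0, 0, 0, 0, 0, 43]],
], newtons=5)

```text
time: 11.42
ee_pos: [0.5949, -0.0811, -0.0058]
eef_rot: [0.738, -0.674, 0.0, 0.0]
ft_force: [0.5, -0.0, -0.0]
width: 0.0376
```

```bash
python3 - <<'E'
from h import *
st();c=snap("scene","s10",(170,140,270,215),8);st()
for yy in(.02,.01,0,-.01,-.02):print(yy,((proj(c,L+yy*ey-.044*ex+np.array([0,0,.017]))-[170,140])*8).round())
E
```

```text
t 11.43 board [-0.1181 -0.0003 -0.0178] xaxis in board(x,y) 0.0002 -1.0 z [ 0.e+00 -1.e-04 -1.e+00] F [ 0.5 -0.  -0. ] w 0.0376
t 11.47 board [-0.118  -0.0003 -0.0177] xaxis in board(x,y) 0.0003 -1.0 z [ 1.e-04 -0.e+00 -1.e+00] F [-0.3 -0.  -0.6] w 0.0375
0.02 [[352. 548.]]
0.01 [[331. 539.]]
0 [[309. 531.]]
-0.01 [[288. 522.]]
-0.02 [[266. 513.]]
```

View pics/s10.png

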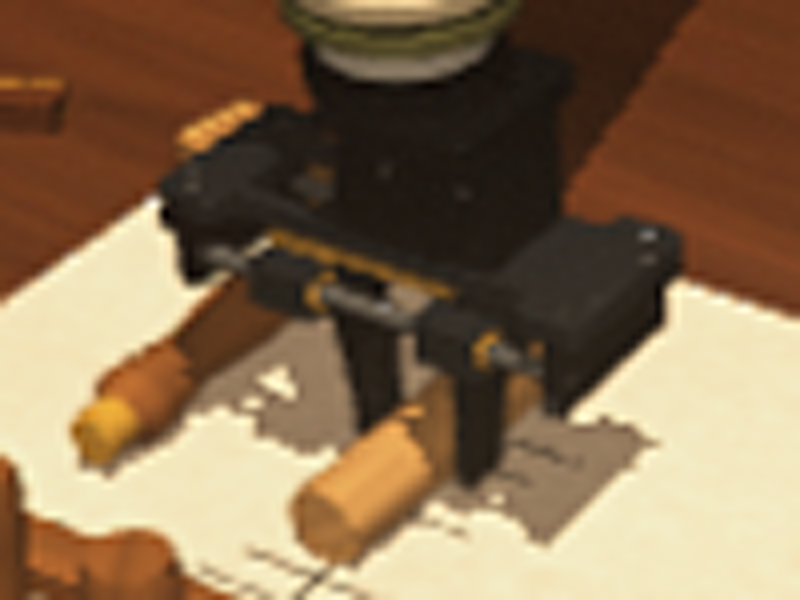

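Request:
arm_command([
  [[0, 0, 0, 0, 0, 0, 41], [0, 0, 0, 0, 0, 0, 38], [0, 0, 0, 0, 0, 0, 35], [0, 0, 0, 0, 0, 0, 35], [0, 0, 0, 0, 0, 0, 35]],
], newtons=6)

```text
time: 12.1
ee_pos: [0.5949, -0.0811, -0.0058]
eef_rot: [0.738, -0.674, 0.0, 0.0]
ft_force: [0.2, -0.1, 1.0]
width: 0.0337
```

```bash
python3 - <<'E'
from h import *
st();c=snap("scene","s11",(170,140,270,215),8);st()
for yy in(.01,0,-.01):print(yy,((proj(c,L+yy*ey-.044*ex+np.array([0,0,.017]))-[170,140])*8).round(),((proj(c,L+yy*ey-.044*ex+np.array([0,0,.034]))-[170,140])*8).round(),((proj(c,L+yy*ey-.044*ex+np.array([0,0,.0]))-[170,140])*8).round())
E
```

```text
t 12.1 board [-0.1181 -0.0003 -0.0178] xaxis in board(x,y) 0.0003 -1.0 z [ 1.e-04 -1.e-04 -1.e+00] F [ 0.2 -0.1  1. ] w 0.0337
t 12.15 board [-0.1181 -0.0004 -0.0178] xaxis in board(x,y) 0.0002 -1.0 z [-0.e+00 -1.e-04 -1.e+00] F [ 0.2  0.7 -0.1] w 0.0339
0.01 [[331. 539.]] [[327. 503.]] [[334. 575.]]
0 [[309. 531.]] [[306. 494.]] [[312. 566.]]
-0.01 [[288. 522.]] [[284. 486.]] [[291. 558.]]
```

View pics/s11.png

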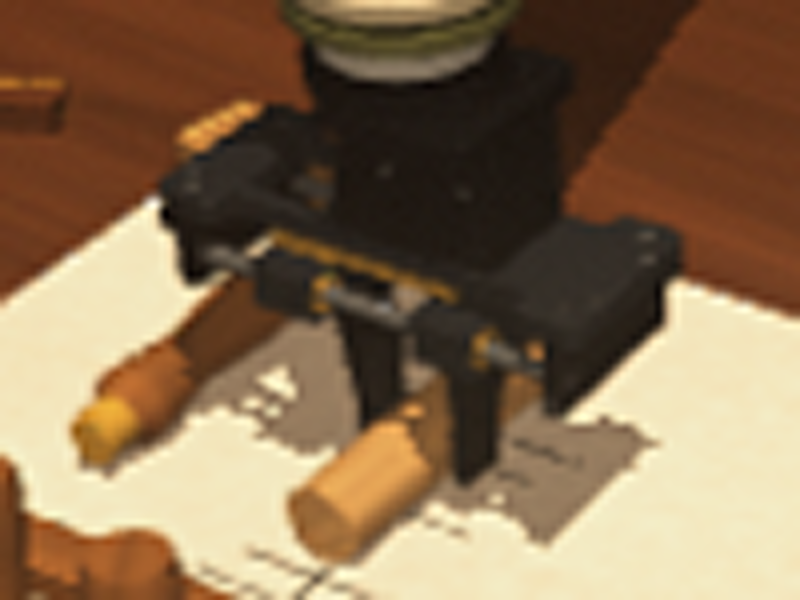

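It is gripped at 33.8 mm width over the line, with its far face at about (322,522). I slide it in the grip along the line towards the stop.

Request:
arm_command([
  [[0, 0, 0, 0, -0.004, 0, 35], [0, 0, 0, 0, -0.006, 0, 35], [0, 0, 0, 0, -0.006, 0, 35], [0, 0, 0, 0, -0.006, 0, 35], [0, 0, 0, 0, -0.006, 0, 35], [0, 0, 0, 0, -0.005, 0, 35], [0, 0, 0, 0, -0.004, 0, 35], [0, 0, 0, 0, 0, 0, 35], [0, 0, 0, 0, 0, 0, 35]],
], newtons=6)

```text
time: 13.28
ee_pos: [0.6319, -0.0777, -0.0058]
eef_rot: [0.738, -0.674, 0.0, -0.0]
ft_force: [0.5, 0.9, -0.2]
width: 0.0339
```

```bash
python3 - <<'E'
from h import *
st();c=snap("scene","s12",(170,140,270,215),8);st()
for x in(-.02,-.01,0):print(x,((proj(c,[L+x*ex+np.array([0,0,z]) for z in(0,.017,.034)])-[170,140])*8).round().tolist())
E
```

```text
t 13.28 board [-0.0809 -0.0003 -0.0178] xaxis in board(x,y) 0.0002 -1.0 z [ 5.e-04  0.e+00 -1.e+00] F [ 0.5  0.9 -0.2] w 0.0339
t 13.32 board [-0.081  -0.0003 -0.0177] xaxis in board(x,y) 0.0003 -1.0 z [ 3.e-04 -0.e+00 -1.e+00] F [0.4 0.5 0. ] w 0.034
-0.02 [[273.0, 601.0], [269.0, 565.0], [265.0, 528.0]]
-0.01 [[256.0, 616.0], [252.0, 580.0], [248.0, 543.0]]
0 [[239.0, 631.0], [235.0, 595.0], [231.0, 558.0]]
```

View pics/s12.png

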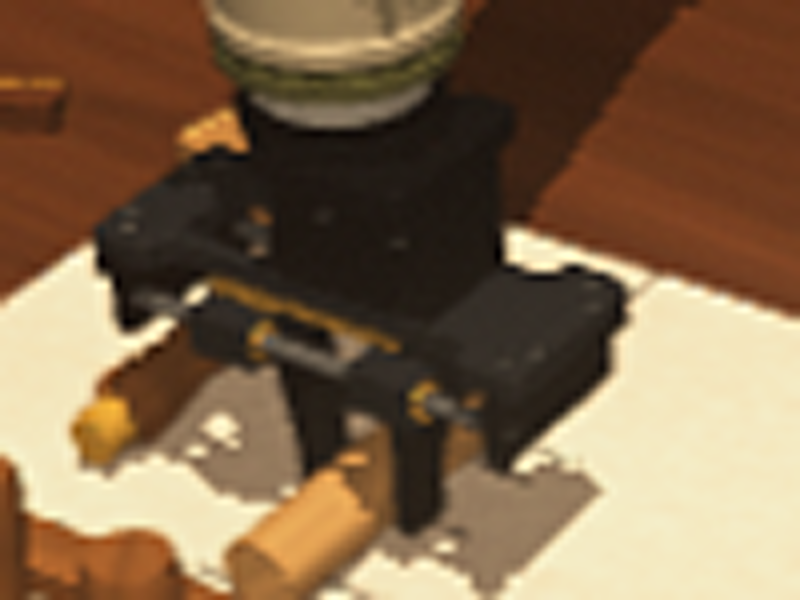

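The far face is at about (258,575), roughly 12 mm short of the stop. I continue slowly until contact force shows.

Request:
arm_command([
  [[0, 0, 0, 0, -0.003, 0, 35], [0, 0, 0, 0, -0.003, 0, 35], [0, 0, 0, 0, -0.003, 0, 35], [0, 0, 0, 0, -0.002, 0, 35], [0, 0, 0, 0, 0, 0, 35], [0, 0, 0, 0, 0, 0, 35]],
])

```text
time: 14.08
ee_pos: [0.643, -0.0767, -0.0057]
eef_rot: [0.738, -0.674, 0.0, -0.0]
ft_force: [0.6, 0.2, 0.2]
width: 0.0338
```

Request:
arm_command([
  [[0, 0, 0, 0, -0.001, 0, 35], [0, 0, 0, 0, -0.001, 0, 35], [0, 0, 0, 0, 0, 0, 35]],
])

```text
time: 14.45
ee_pos: [0.6435, -0.0768, -0.006]
eef_rot: [0.738, -0.674, -0.001, 0.001]
ft_force: [-6.1, 0.0, 4.0]
width: 0.0341
```

```bash
python3 - <<'E'
from h import *
st()
E
```

```text
t 14.45 board [-0.0694 -0.0004 -0.018 ] xaxis in board(x,y) -0.0 -1.0 z [-2.7e-03 -4.0e-04 -1.0e+00] F [-6.1  0.   4. ] w 0.0341
```

Contact with the stop shows 6 N of reaction. I ease off slightly, open gently, and look.

Request:
arm_command([
  [[0, 0, 0, 0, 0.001, 0, 35], [0, 0, 0, 0, 0, 0, 37], [0, 0, 0, 0, 0, 0, 40], [0, 0, 0, 0, 0, 0, 42], [0, 0, 0, 0, 0, 0, 46], [0, 0, 0, 0, 0, 0, 52], [0, 0, 0, 0, 0, 0, 60], [0, 0, 0, 0, 0, 0, 70], [0, 0, 0, 0, 0, 0, 70], [0, 0, 0, 0, 0, -0.02, 70], [0, 0, 0, 0, 0, -0.04, 70], [0, 0, 0, 0, 0, -0.05, 70], [0, 0, 0, 0, 0, -0.05, 70], [0, 0, 0, 0, 0, -0.05, 70], [0, 0, 0, 0, 0, 0, 70]],
])

```text
time: 16.32
ee_pos: [0.6459, -0.0761, 0.2107]
eef_rot: [0.739, -0.674, 0.004, -0.003]
ft_force: [-0.6, -0.0, -1.7]
width: 0.0607
```

Request:
arm_command([
  [[0, 0, 0, 0.04, 0.04, 0, 70], [0, 0, 0, 0.04, 0.04, 0, 70], [0, 0, 0, 0.04, 0.04, 0, 70], [0, 0, 0, 0.04, 0.04, 0, 70], [0, 0, 0, 0.04, 0.04, 0, 70], [0, 0, 0, 0.04, 0.04, 0, 70], [0, 0, 0, 0.04, 0.03, 0, 70], [0, 0, 0, 0.04, 0.03, 0, 70], [0, 0, 0, 0.04, 0, 0, 70], [0, 0, 0, 0, 0, 0, 70], [0, 0, 0, 0, 0, 0, 70]],
])

```text
time: 17.7
ee_pos: [0.378, -0.4615, 0.2043]
eef_rot: [0.739, -0.674, -0.0, -0.0]
ft_force: [0.2, 0.2, 0.9]
width: 0.0609
```

```bash
python3 - <<'E'
from h import *
st();c=snap("scene","s13",(170,120,290,225),6);
t=snap("top","t13",(230,110,330,185),8);st()
for n,cc,o,s in(("s",c,[170,120],6),("t",t,[230,110],8)):
  print(n,((proj(cc,[L+[0,0,.017],L-.15*ex+[0,0,.017],L+[0,0,.034],L-.15*ex+[0,0,.034],L-.285*ex,L])-o)*s).round().tolist())
E
```

```text
t 17.7 board [-0.3685 -0.3595  0.1923] xaxis in board(x,y) 0.0012 -1.0 z [ 2.e-04  7.e-04 -1.e+00] F [0.2 0.2 0.9] w 0.0609
t 17.8 board [-0.3683 -0.3592  0.1926] xaxis in board(x,y) 0.002 -1.0 z [ 3.e-04  0.e+00 -1.e+00] F [-0.2  0.6 -0.3] w 0.0609
s [[176.0, 566.0], [353.0, 413.0], [173.0, 538.0], [352.0, 386.0], [487.0, 322.0], [179.0, 593.0]]
t [[404.0, 198.0], [441.0, 554.0], [406.0, 185.0], [444.0, 545.0], [473.0, 892.0], [401.0, 211.0]]
```

View pics/s13.png

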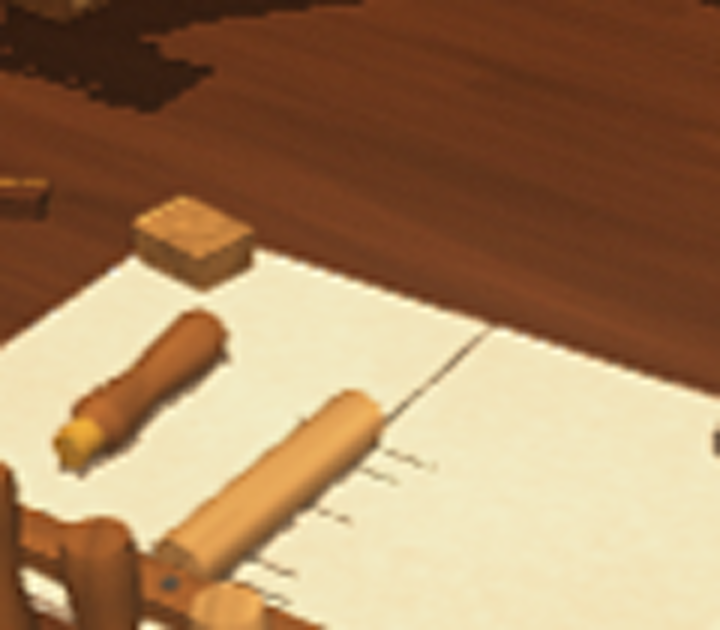

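View pics/t13.png

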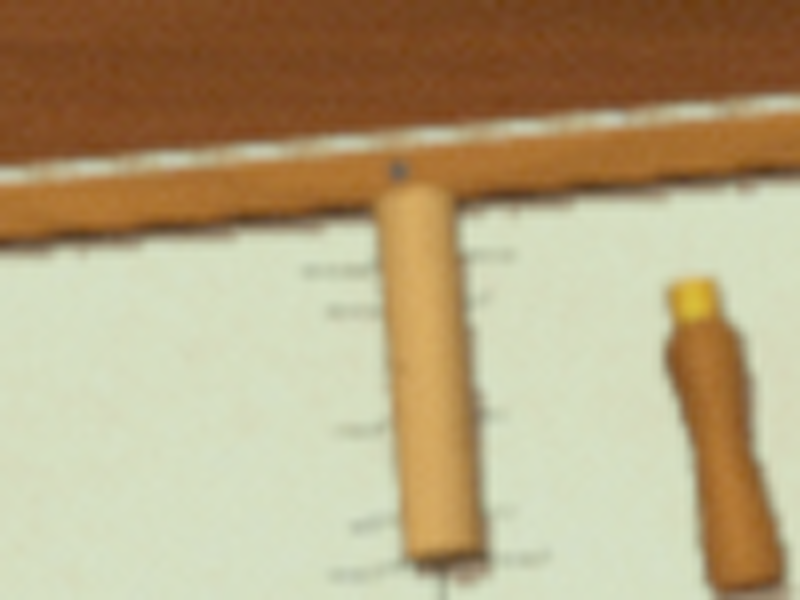

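In the top view the blank's far end is at about (415,190) against the stop, and the near end is at (442,555) where the line emerges at (443,575). The far end looks a few mm to the right of the line, so I measure its edges more exactly.

```bash
cat > m.py <<'E'
from h import *
from scipy.optimize import least_squares
def meas():
    fr=[camera("top") for _ in range(3)];c=fr[0]
    g=np.mean([f["frame"].astype(float) for f in fr],0)
    sat=g[:,:,0]-g[:,:,2]   # wood: R-B large; board: small
    ctr=[];pts=[]
    for v in range(138,178):
        r=sat[v,265:300];bg=np.median(np.r_[r[:6],r[-6:]]);pk=r.max();th=(bg+np.percentile(r,85))/2
        i=np.where(r>th)[0];a,b=i[0],i[-1]
        l=a-1+(th-r[a-1])/(r[a]-r[a-1]);q=b+(r[b]-th)/(r[b]-r[b+1])
        P=ray(c,265+(l+q)/2,v,.029);pts.append(np.r_[bd(P)[:2],(q-l)])
    pts=np.array(pts);k=np.polyfit(pts[:,0],pts[:,1],1)
    res=pts[:,1]-np.polyval(k,pts[:,0]);m=abs(res)<.001;k=np.polyfit(pts[m,0],pts[m,1],1)
    print("n",m.sum(),"width px",np.median(pts[:,2]),"yaw deg",np.degrees(k[0]),"y far",k[1]*1e3,"y near",(k[1]-.15*k[0])*1e3)
    # line itself, dark minimum, near part
    ly=[]
    gr=g.sum(2)
    for v in range(186,220):
        u0=int(round(proj(c,L+(-(v-136.7)/300)*ex)[0,0])) ; u0=int(280.5+(v-136.7)*.1055)
        r=gr[v,u0-5:u0+6];w=np.clip(np.median(r)-r-15,0,None)
        if w.sum()>20: ly.append(bd(ray(c,u0-5+(w*np.arange(11)).sum()/w.sum(),v,.012))[:2])
    ly=np.array(ly);print("line y near part mm",np.median(ly[:,1])*1e3,np.polyfit(ly[:,0],ly[:,1],1), len(ly))
meas()
E
python3 m.py; python3 - <<'E'
# re-fit line on initial picture
from h import *
c=camera("top");g=cv2.imread("pics/top0.png").astype(float).sum(2);o=[]
for v in range(140,219):
    u0=int(280.5+(v-136.7)*.1055);r=g[v,u0-5:u0+6];w=np.clip(np.median(r)-r-15,0,None)
    if w.sum()>20:o.append(bd(ray(c,u0-5+(w*np.arange(11)).sum()/w.sum(),v,.012))[:2])
o=np.array(o);k=np.polyfit(o[:,0],o[:,1],1);m=abs(o[:,1]-np.polyval(k,o[:,0]))<.0008;k=np.polyfit(o[m,0],o[m,1],1);print("initial line: slope deg",np.degrees(k[0]),"y at stop mm",k[1]*1e3,m.sum(),len(o))
E
```

```text
n 40 width px 9.619902223099315 yaw deg -1.2556141815301993 y far -2.9130327259804543 y near 0.3741575143849079
line y near part mm 0.9 [0.00840918 0.00279621] 34
initial line: slope deg 0.3479543413788448 y at stop mm 2.217763294801855 69 79
```

```bash
python3 - <<'E'
from h import *
c=camera("top");im=cv2.imread("pics/top0.png").astype(float)
s=im[:,:,2]-im[:,:,0]; b=im[:,:,0]  # blue: white board high
def cross(r,th):
    i=np.where((r[:-1]-th)*(r[1:]-th)<0)[0]; return [j+(th-r[j])/(r[j+1]-r[j]) for j in i]
def fit(P,ax):
    P=np.array(P);x,y=(P[:,0],P[:,1]) if ax==0 else (P[:,1],P[:,0])
    m=np.ones(len(x),bool)
    for _ in range(6):
        k=np.polyfit(x[m],y[m],1);r=y-np.polyval(k,x);m=abs(r)<max(.0008,2*np.median(abs(r)))
    return k,m.sum()
# near edge: columns 232..340
N=[];F=[]
for u in range(240,335):
    q=cross(b[205:240,u],130)
    if q:N.append(bd(ray(c,u,205+q[-1],.012))[:2])
for u in list(range(215,240))+list(range(300,345)):
    q=cross(b[125:150,u],110)
    if q:F.append(bd(ray(c,u,125+q[-1],.012))[:2])
Lf=[];Rt=[]
for v in range(150,210):
    q=cross(b[v,200:230],130)
    if q:Lf.append(bd(ray(c,200+q[0],v,.012))[:2])
for v in range(145,190):
    q=cross(b[v,335:370],130)
    if q:Rt.append(bd(ray(c,335+q[-1],v,.012))[:2])
for n,P,a in(("near x=-.285",N,1),("stop foot x=0",F,1),("left y=.23",Lf,0),("right y=-.23",Rt,0)):
    k,m=fit(P,a);print(n,"offset mm",k[1]*1e3,"yaw deg",np.degrees(k[0])*(1 if a==0 else -1),m,len(P))
# line, gaussian-ish minimum on blue-smoothed
g=cv2.GaussianBlur(im.sum(2),(1,5),0);o=[]
for v in range(140,220):
    u0=280.5+(v-136.7)*.1055;i=int(round(u0));r=g[v,i-4:i+5];j=r.argmin()
    if 0<j<8:
        d=(r[j-1]-r[j+1])/(2*(r[j-1]-2*r[j]+r[j+1]));o.append(bd(ray(c,i-4+j+d,v,.012))[:2])
print("line",fit(o,0),len(o))
E
```

```text
near x=-.285 offset mm -285.2250948219656 yaw deg 0.3918544030277159 90 94
stop foot x=0 offset mm -0.19993760275558645 yaw deg 0.3086017881105653 56 67
left y=.23 offset mm 232.91409706265478 yaw deg 0.41175531121423836 57 59
right y=-.23 offset mm -227.3305443439821 yaw deg 0.43120642964456035 45 45
line (array([0.00592341, 0.00194517]), np.int64(80)) 80
```

All the edge fits agree: the true board yaw is 5.56° and the line end is 2.2 mm further left. In that frame the blank's far end is at about −5.1 mm and its near end at −0.8 mm, so it needs squaring. I compute the move for a second squeeze.

```bash
sed -i 's/^L=.*$/L=np.array([.7123,-.0679,.012]);A=np.radians(5.56);ex=np.array([np.cos(A),np.sin(A),0]);ey=np.array([-np.sin(A),np.cos(A),0])/' h.py; cat > go.py <<'E'
from h import *
from scipy.spatial.transform import Rotation as Ro
import sys
def go(x,y,z=None):
    s=read_state();R=Ro.from_quat(s["eef_rot"]).as_matrix()
    tx=-ey;ty=-ex
    T=L+x*ex+y*ey; d=T-s["ee_pos"]
    print("rz",np.arctan2(tx@R[:,1],tx@R[:,0]),"then tool dx,dy",d@tx,d@ty,"z now",s["ee_pos"][2])
go(float(sys.argv[1]),float(sys.argv[2]))
E
python3 m.py; python3 go.py -.075 0.0005; python3 -c "
from h import *; st()"
```

```text
n 40 width px 9.625416898922333 yaw deg -1.6113901707158511 y far -5.1118025546267205 y near -0.8931929526369539
line y near part mm 0.1 [0.00230197 0.0006664 ] 34
rz -0.006062084659012593 then tool dx,dy -0.3605629655612312 -0.2962877088595022 z now 0.2043539463995955
t 18.2 board [-0.3713 -0.3601  0.1924] xaxis in board(x,y) -0.0061 -1.0 z [ 1.e-04 -2.e-04 -1.e+00] F [-0.3 -0.2 -0.4] w 0.061
```

Request:
arm_command([
  [[0, 0, -0.006, 0, 0, 0, 100], [0, 0, 0, -0.03, -0.0247, 0, 100], [0, 0, 0, -0.03, -0.0247, 0, 100], [0, 0, 0, -0.03, -0.0247, 0, 100], [0, 0, 0, -0.03, -0.0247, 0, 100], [0, 0, 0, -0.03, -0.0247, 0, 100], [0, 0, 0, -0.03, -0.0247, 0, 100], [0, 0, 0, -0.03, -0.0247, 0, 100], [0, 0, 0, -0.03, -0.0247, 0, 100], [0, 0, 0, -0.03, -0.0247, 0, 100], [0, 0, 0, -0.03, -0.0247, 0, 100], [0, 0, 0, -0.03, -0.0247, 0, 100], [0, 0, 0, -0.0306, -0.0246, 0, 100], [0, 0, 0, 0, 0, 0, 100], [0, 0, 0, 0, 0, 0.04, 100], [0, 0, 0, 0, 0, 0.04, 100], [0, 0, 0, 0, 0, 0.04, 100], [0, 0, 0, 0, 0, 0, 100], [0, 0, 0, 0, 0, 0, 100]],
])

```text
time: 20.58
ee_pos: [0.6385, -0.0754, 0.0861]
eef_rot: [0.74, -0.672, 0.001, -0.001]
ft_force: [0.5, -0.3, 1.3]
width: 0.0869
```

```bash
python3 go.py -.075 0.0005; python3 -c "
from h import *; st()"
```

```text
rz -0.0008453486622717806 then tool dx,dy -0.0007874399963077915 0.0007954948104287473 z now 0.08611150255190878
t 20.57 board [-0.0742 -0.0003  0.0741] xaxis in board(x,y) -0.0008 -1.0 z [ 1.9e-03 -3.0e-04 -1.0e+00] F [ 0.5 -0.3  1.3] w 0.0869
```

Request:
arm_command([
  [[0, 0, -0.001, -0.001, 0.001, 0.03, 100], [0, 0, 0, 0, 0, 0.03, 100], [0, 0, 0, 0, 0, 0.02, 100], [0, 0, 0, 0, 0, 0.012, 100], [0, 0, 0, 0, 0, 0, 90], [0, 0, 0, 0, 0, 0, 75], [0, 0, 0, 0, 0, 0, 65], [0, 0, 0, 0, 0, 0, 56], [0, 0, 0, 0, 0, 0, 50], [0, 0, 0, 0, 0, 0, 46], [0, 0, 0, 0, 0, 0, 43], [0, 0, 0, 0, 0, 0, 41], [0, 0, 0, 0, 0, 0, 38], [0, 0, 0, 0, 0, 0, 34], [0, 0, 0, 0, 0, 0, 34], [0, 0, 0, 0, 0, 0, 34]],
], newtons=15)

```text
time: 22.58
ee_pos: [0.6366, -0.074, -0.0077]
eef_rot: [0.741, -0.672, 0.0, 0.0]
ft_force: [0.8, -0.1, 1.5]
width: 0.0334
```

```bash
python3 -c "
from h import *; st(); c=snap('scene','s14',(170,120,290,225),6)
print(((proj(c,[L+[0,0,.017],L-.15*ex+[0,0,.017],L+[0,0,.034],L-.15*ex+[0,0,.034]])-[170,120])*6).round().tolist())"
```

```text
t 22.57 board [-0.0759  0.0012 -0.0197] xaxis in board(x,y) 0.0007 -1.0 z [ 2.e-04 -2.e-04 -1.e+00] F [ 0.8 -0.1  1.5] w 0.0334
[[180.0, 568.0], [355.0, 413.0], [177.0, 540.0], [354.0, 387.0]]
```

View pics/s14.png

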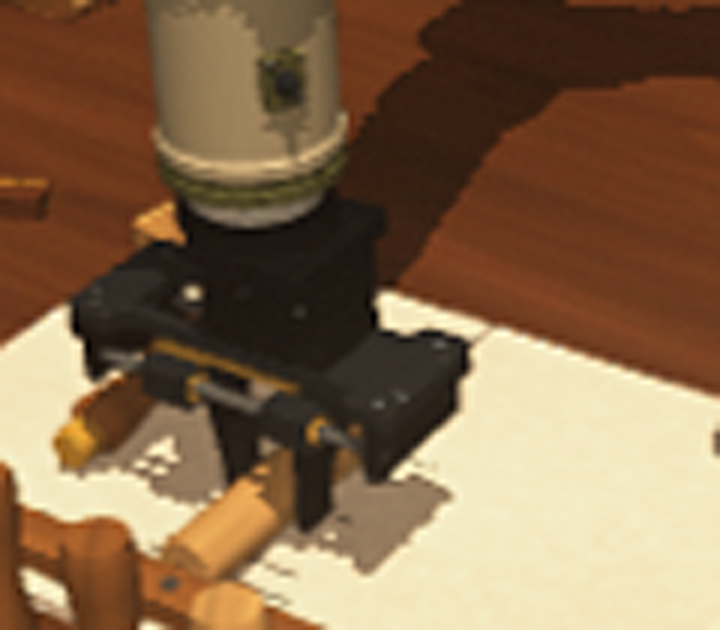

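Gripped with the yaw right. Now I seat it against the stop in small steps.

Request:
arm_command([
  [[0, 0, 0, 0, -0.001, 0, 34], [0, 0, 0, 0, -0.001, 0, 34], [0, 0, 0, 0, 0, 0, 34], [0, 0, 0, 0, 0, 0, 34]],
])

```text
time: 23.12
ee_pos: [0.6367, -0.074, -0.0078]
eef_rot: [0.741, -0.672, -0.001, 0.002]
ft_force: [-10.7, -1.3, 9.5]
width: 0.0334
```

It is firmly on the stop (about 11 N). I unload by 2 mm and open slowly.

Request:
arm_command([
  [[0, 0, 0, 0, 0.0015, 0, 34], [0, 0, 0, 0, 0, 0, 34], [0, 0, 0, 0, 0, 0, 38], [0, 0, 0, 0, 0, 0, 40], [0, 0, 0, 0, 0, 0, 41], [0, 0, 0, 0, 0, 0, 42], [0, 0, 0, 0, 0, 0, 44], [0, 0, 0, 0, 0, 0, 48], [0, 0, 0, 0, 0, 0, 55], [0, 0, 0, 0, 0, 0, 70], [0, 0, 0, 0, 0, 0, 80], [0, 0, 0, 0, 0, 0, 80], [0, 0, 0, 0, 0, -0.02, 80], [0, 0, 0, 0, 0, -0.04, 80], [0, 0, 0, 0, 0, -0.05, 80], [0, 0, 0, 0, 0, -0.05, 80], [0, 0, 0, 0, 0, -0.05, 80], [0, 0, 0, 0, 0, 0, 80]],
])

```text
time: 25.38
ee_pos: [0.6393, -0.0734, 0.2086]
eef_rot: [0.741, -0.672, 0.004, -0.003]
ft_force: [-0.1, 0.2, -1.2]
width: 0.0695
```

Request:
arm_command([
  [[0, 0, 0, 0.04, 0.04, 0, 70], [0, 0, 0, 0.04, 0.04, 0, 70], [0, 0, 0, 0.04, 0.04, 0, 70], [0, 0, 0, 0.04, 0.04, 0, 70], [0, 0, 0, 0.04, 0.04, 0, 70], [0, 0, 0, 0.04, 0.04, 0, 70], [0, 0, 0, 0.04, 0.03, 0, 70], [0, 0, 0, 0.04, 0.03, 0, 70], [0, 0, 0, 0.04, 0, 0, 70], [0, 0, 0, 0, 0, 0, 70], [0, 0, 0, 0, 0, 0, 70], [0, 0, 0, 0, 0, 0, 70]],
])

```text
time: 26.88
ee_pos: [0.3743, -0.4603, 0.2026]
eef_rot: [0.741, -0.671, 0.0, -0.0]
ft_force: [0.1, 0.4, 0.5]
width: 0.0609
```

```bash
python3 m.py; python3 - <<'E'
from h import *
st();c=snap("scene","s15",(170,120,290,225),6);t=snap("top","t15",(230,110,330,185),8)
for n,cc,o,s in(("s",c,[170,120],6),("t",t,[230,110],8)):
  print(n,((proj(cc,[L+[0,0,.017],L-.15*ex+[0,0,.017],L+[0,0,.034],L-.15*ex+[0,0,.034],L-.285*ex,L])-o)*s).round().tolist())
E
```

```text
n 40 width px 9.624042861686661 yaw deg -1.3752683164282498 y far -1.5199681515584302 y near 2.080475881446396
line y near part mm 0.05 [0.00208504 0.00060332] 34
t 27.02 board [-0.3748 -0.3583  0.1906] xaxis in board(x,y) 0.0018 -1.0 z [ 2.e-04 -4.e-04 -1.e+00] F [-0.   1.1 -0.6] w 0.0606
s [[180.0, 568.0], [355.0, 413.0], [177.0, 540.0], [354.0, 387.0], [488.0, 322.0], [183.0, 595.0]]
t [[398.0, 198.0], [438.0, 554.0], [401.0, 185.0], [441.0, 546.0], [472.0, 892.0], [396.0, 211.0]]
```

View pics/t15.png

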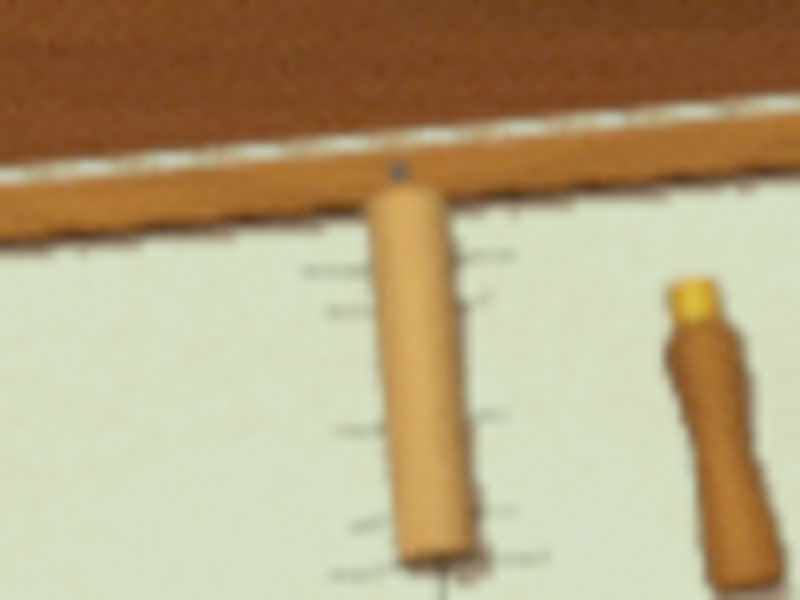

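View pics/s15.png

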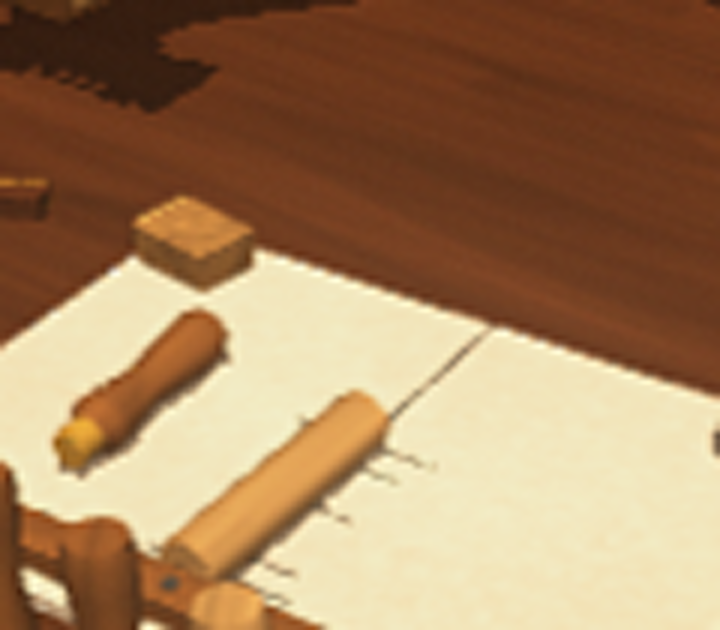

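By measurement the blank is now within tolerance: far −1.5 mm, near +2.1 mm, far end on the stop. The blank consistently ends up about 1.4° off the jaws' yaw, and there is time left. I'll make one more squeeze with that yaw compensated, to widen the margin.

```bash
python3 go.py -.075 0.001
```

```text
rz 0.001277844069182685 then tool dx,dy -0.35955361156076493 -0.3000043273196696 z now 0.2024632334501314
```

Request:
arm_command([
  [[0, 0, 0.001, 0, 0, 0, 100], [0, 0, 0, -0.03, -0.025, 0, 100], [0, 0, 0, -0.03, -0.025, 0, 100], [0, 0, 0, -0.03, -0.025, 0, 100], [0, 0, 0, -0.03, -0.025, 0, 100], [0, 0, 0, -0.03, -0.025, 0, 100], [0, 0, 0, -0.03, -0.025, 0, 100], [0, 0, 0, -0.03, -0.025, 0, 100], [0, 0, 0, -0.03, -0.025, 0, 100], [0, 0, 0, -0.03, -0.025, 0, 100], [0, 0, 0, -0.03, -0.025, 0, 100], [0, 0, 0, -0.03, -0.025, 0, 100], [0, 0, 0, -0.0296, -0.025, 0, 100], [0, 0, -0.023, 0, 0, 0, 100], [0, 0, 0, 0, 0, 0.04, 100], [0, 0, 0, 0, 0, 0.04, 100], [0, 0, 0, 0, 0, 0.04, 100], [0, 0, 0, 0, 0, 0, 100], [0, 0, 0, 0, 0, 0, 100]],
])

```text
time: 29.5
ee_pos: [0.6383, -0.0751, 0.0841]
eef_rot: [0.748, -0.664, 0.001, -0.0]
ft_force: [1.0, 0.3, 0.2]
width: 0.0868
```

```bash
python3 go.py -.075 0.001; python3 -c "
from h import *; st()"
```

```text
rz 0.022300314044240772 then tool dx,dy -0.0009569367914688275 0.0006053452950914734 z now 0.08405869501192306
t 29.5 board [-0.0744  0.      0.0721] xaxis in board(x,y) 0.0223 -0.9998 z [ 1.8e-03 -4.0e-04 -1.0e+00] F [1.  0.3 0.2] w 0.0868
```

Request:
arm_command([
  [[0, 0, 0, -0.001, 0.0005, 0.03, 100], [0, 0, 0, 0, 0, 0.03, 100], [0, 0, 0, 0, 0, 0.02, 100], [0, 0, 0, 0, 0, 0.009, 100], [0, 0, 0, 0, 0, 0, 90], [0, 0, 0, 0, 0, 0, 75], [0, 0, 0, 0, 0, 0, 65], [0, 0, 0, 0, 0, 0, 56], [0, 0, 0, 0, 0, 0, 50], [0, 0, 0, 0, 0, 0, 46], [0, 0, 0, 0, 0, 0, 43], [0, 0, 0, 0, 0, 0, 41], [0, 0, 0, 0, 0, 0, 38], [0, 0, 0, 0, 0, 0, 34], [0, 0, 0, 0, 0, 0, 34], [0, 0, 0, 0, 0, 0, 34]],
], newtons=15)

```text
time: 31.5
ee_pos: [0.6369, -0.0738, -0.0067]
eef_rot: [0.748, -0.664, 0.0, 0.0]
ft_force: [-0.1, -0.4, 1.1]
width: 0.0341
```

Request:
arm_command([
  [[0, 0, 0, 0, -0.001, 0, 34], [0, 0, 0, 0, -0.001, 0, 34], [0, 0, 0, 0, 0, 0, 34], [0, 0, 0, 0, 0, 0, 34]],
])

```text
time: 32.0
ee_pos: [0.6371, -0.0738, -0.0068]
eef_rot: [0.748, -0.664, -0.001, 0.002]
ft_force: [-9.8, -1.0, 8.9]
width: 0.0338
```

Request:
arm_command([
  [[0, 0, 0, 0, 0.0015, 0, 34], [0, 0, 0, 0, 0, 0, 34], [0, 0, 0, 0, 0, 0, 38], [0, 0, 0, 0, 0, 0, 40], [0, 0, 0, 0, 0, 0, 41], [0, 0, 0, 0, 0, 0, 42], [0, 0, 0, 0, 0, 0, 44], [0, 0, 0, 0, 0, 0, 48], [0, 0, 0, 0, 0, 0, 55], [0, 0, 0, 0, 0, 0, 70], [0, 0, 0, 0, 0, 0, 80], [0, 0, 0, 0, 0, 0, 80], [0, 0, 0, 0, 0, -0.02, 80], [0, 0, 0, 0, 0, -0.04, 80], [0, 0, 0, 0, 0, -0.05, 80], [0, 0, 0, 0, 0, -0.05, 80], [0, 0, 0, 0, 0, -0.05, 80], [0, 0, 0, 0, 0, 0, 80]],
])

```text
time: 34.25
ee_pos: [0.6396, -0.073, 0.2096]
eef_rot: [0.748, -0.663, 0.004, -0.003]
ft_force: [0.1, -0.3, -0.2]
width: 0.0697
```

Request:
arm_command([
  [[0, 0, 0, 0.04, 0.04, 0, 70], [0, 0, 0, 0.04, 0.04, 0, 70], [0, 0, 0, 0.04, 0.04, 0, 70], [0, 0, 0, 0.04, 0.04, 0, 70], [0, 0, 0, 0.04, 0.04, 0, 70], [0, 0, 0, 0.04, 0.04, 0, 70], [0, 0, 0, 0.04, 0.03, 0, 70], [0, 0, 0, 0.04, 0.03, 0, 70], [0, 0, 0, 0.04, 0, 0, 70], [0, 0, 0, 0, 0, 0, 70], [0, 0, 0, 0, 0, 0, 70], [0, 0, 0, 0, 0, 0, 70]],
])

```text
time: 35.75
ee_pos: [0.3831, -0.4657, 0.2037]
eef_rot: [0.749, -0.663, 0.0, -0.0]
ft_force: [0.4, -0.5, -0.0]
width: 0.0609
```

```bash
python3 m.py; python3 - <<'E'
from h import *
st();c=snap("scene","s16",(170,120,290,225),6);t=snap("top","t16",(230,110,330,185),8)
# scene & top diff on handle vs start
E
```

```text
n 40 width px 9.590337468800044 yaw deg -0.8922006086522244 y far -0.6399269228114954 y near 1.6958488085803132
line y near part mm 0.1 [0.00173423 0.00053976] 34
t 35.9 board [-0.3665 -0.3645  0.1916] xaxis in board(x,y) 0.0238 -0.9997 z [ 2.e-04 -4.e-04 -1.e+00] F [ 0.8 -1.2 -0.8] w 0.0605
```

View pics/t16.png

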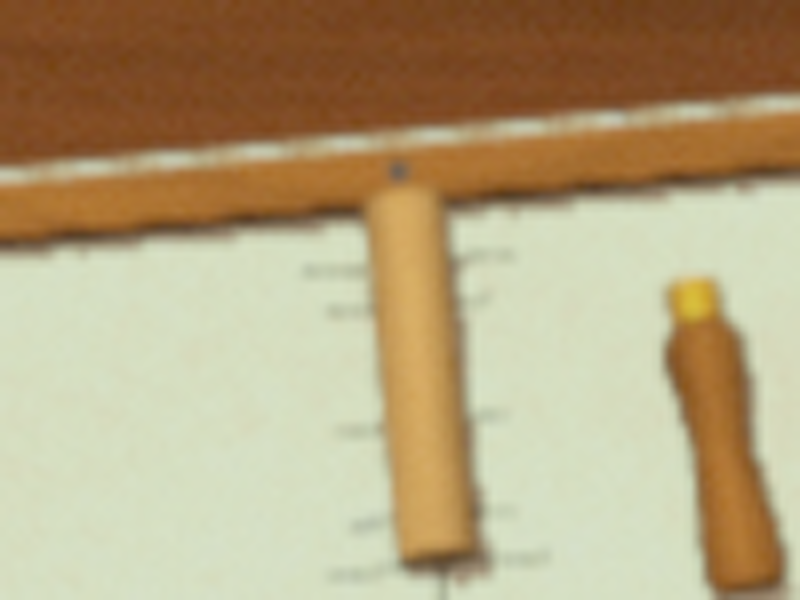

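View pics/s16.png

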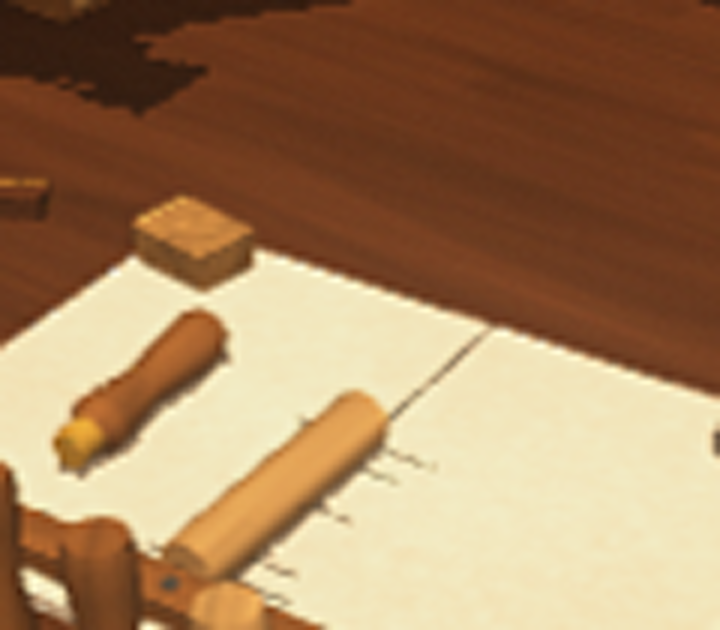

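The far end is at about (407,190) against the stop, and the near end at (438,555) over the line at (443,575). Measured offsets are −0.6 mm far and +1.7 mm near. The handle and the cork block are where they were, and nothing touches the robot, so I hand in.

```bash
python3 -c "
from bench import close_job; print(close_job())"
```

```text
the job is handed in; nothing more can be done
None
```

The blank now lies along the centre line with its far end against the stop. I handed the job in at about 36 s; no verdict was reported.

**What I did:** I straddled the blank with the open jaws and rolled it about 110 mm to the line with the outer fingertip. After the first push it ran on about 20 mm free of the finger. I then closed the jaws over the line, slid it endwise to the stop, squeezed it straight twice more and withdrew.

**Last checks (top camera):**

| Check | Reading | Limit |
|---|---|---|
| Far end from the line | −0.6 mm | 5 mm |
| Near end from the line | +1.7 mm | 5 mm |
| Far end against the stop | about 10 N reaction on the final push, no visible gap | gap under 3 mm |

The handle and cork block look unmoved in the last pictures, and the arm was clear of everything. I did not measure the blank's rotation angle or how far the bystanders had shifted.

**What disagreed:**
- **Fingertip height:** the fingertips sat about 25 mm higher than the pose and `tips_ahead` imply. The first push passed over the blank without touching it.
- **Board position:** my first estimate was off by about 0.4° and 2 mm. The first placing left the far end about 5 mm off the line, which I corrected.
- **Remaining skew:** the blank settled about 1.4° off the jaws' direction. I turned the jaws to compensate, and about 0.9° remains, within tolerance.

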